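Hold the kiln controller's recessed reset button down with a stylus

ROBOT

A 6-joint arm with a two-finger parallel gripper is mounted at the origin on a cart in front of the work surface, level with it; the furniture and walls round the work are solid. World frame = base frame: x ahead of the robot, y to its left, z up, the work surface at z = 0. Lengths are in m, angles in rad, forces in N, time in s.
With the tool pointing down it reaches from about 0.25 to 0.85 m from the base axis. Payload 12.5 kg.
Tool frame: the origin (TCP) lies between the finger pads; the fingertips stand 17 mm ahead of it and the grasp point (between the pads) lies 2 mm behind it; y points along the fingers, z is the direction in which the jaws open and shut, and the axes are right-handed (so a half turn about y gives the same grasp; the last joint's range is limited). The gripper opens to 93 mm and grips with 3 to 60 N. Pads are 15 mm wide; open, the fingers measure 128 mm over their backs; the gripper's body (75 mm by 188 mm) begins 65 mm behind the grasp point.
Start: joints at [-1.334, 0.351, 1.652, -0, 1.139, -0.085], TCP at [0.174, -0.522, 0.236] pointing down, gripper open.
Joint ranges: [-2.75, 2.75], [-0.79, 2.1], [0.01, 2.65], [-1.57, 4.71], [0.07, 3.14], [-2.87, 2.87]. Speed limits (rad/s): [2.22, 2.22, 2.79, 3.14, 3.14, 3.14].

INTERFACE

Orientations are given as a unit quaternion [x, y, z, w].
In Python, from plant import manip, vision gives the robot as it stands.
- The arm moves only by the tool drive_tool, never from a script. Its argument "rows" is a list of rows, each a list of 3 entries, a list of its own where there are three numbers: the shift along the tool's x, y, z in mm, then the turn, a rotation vector about the tool's x, y, z in degrees, then the closure, from -1 (fully open) to 1 (shut). In form: [[[tx, ty, tz], [rx, ry, rz], grip], ...]. A call has 1 to 8 rows; each row is the pose to reach, as a shift and turn from the pose measured when the call began, along the tool's axes at that moment; what a row does not reach only later rows make up. A row lasts 1/8 s, in which the tool goes at most 62.5 mm and 10.7 degrees, less where a joint would pass 70% of its speed; a pose out of reach is approached as far as the arm can. A call with a gripper value outside its range is refused whole. The fingers move at their own pace and stop on an object; "force" is the grip in N (left out, the last holds). Time passes only in rows, so rows that repeat a pose let the fingers close. It gives the time, the measured TCP pose, the force and the opening at its end, in the units of the state.
- manip.get_obs(): the state, without advancing time (a new reading comes with each control period).
- vision.read_camera(name): name is "scene" or "side" or "wrist"; returns a dict with "frame" (480x640x3 uint8, blue, green, red), "z_map" (480x640 float32, m along the optical axis (not along the pixel's ray), 0 where there is no reading), "fx", "fy", "cx", "cy" (pixels), "dist_coeffs" ([k1, k2, p1, p2, k3] as OpenCV has them; the pictures are not rectified), "xyz" and "rotation" of the camera in the world. Camera axes: x right, y up, looking along -z (the intrinsics and any distortion apply to the point x, -y, -z); pixel columns grow to the right and rows downward; lengths in m; the calibration is good to about 2 mm. A picture is of the moment at which its call begins.
- manip.sign_off(): hands the job in, once; it reports no verdict.
The state is a dict: "t": time; "joint_positions": joint angles; "joint_vel": joint speeds; "effort": joint torques, N m; "tcp_pos": TCP position; "tool_rot": TCP orientation; "ft_force": force on the tool from outside, world axes, zero at the start; "ft_torque": the same for the moment, N m; "finger_gap": finger opening in m.
Only numpy, scipy, OpenCV 4.12 (cv2) and the standard library are available. Lean on these libraries where they do the work, as an engineer would, in place of code of your own. Each camera call takes 0.05 s, during which the arm holds its last target.

TASK

The kiln controller has locked out after a firing and must be reset by its recessed button. Take the plain round stylus with the brass collar out of the tool stand, put its steel rod down through the round opening in the top of the controller, and hold the reset button at the bottom fully down, without forcing it, for at least three seconds. Finish while still gripping the stylus and holding the button down; do not press the test button under the square opening, and leave the other two tools in the stand and the things round the work where they are.

Things in the scene. Friction and masses are not known exactly. Their poses are not given: they have to be found in the camera images.
- tool_stand: wooden block, 56 x 186 x 70 mm high on a 68 x 198 x 7 mm foot, fixed to the table; origin at the centre of its underside, z up, y along its row of three square sockets (14 mm wide, 62 mm deep, 62 mm apart: one at the centre, one each way along y). Any of the three tools may stand in any socket.
- stylus_center (a point): stylus upright in one of the sockets, 155 mm long, 60 g: steel rod of 11 mm diameter, 60 mm long (in the socket at the start); above it a brass collar (19 mm diameter, 60 to 72 mm above the rod's end) that rests on the stand's top; then a plain dark round wooden handle, 18 mm diameter, 72 to 155 mm. This point is on its axis, 77.5 mm from either end; z runs from rod to handle
- stylus_tip (a point): centre of the lower end of the stylus's steel rod, 77.5 mm below stylus_center along its axis
- loop_tool_center (a point): loop tool on end in a socket, a wooden handle with a wire loop at the top, 165 mm long, about 13 mm thick (26 mm at the loop); it stands about 103 mm above the stand's top; this point is half-way along it
- needle_center (a point): needle tool on end in a socket, a thin black handle with a needle at the top, 145 mm long, 12 mm thick; it stands about 83 mm above the stand's top; this point is half-way along it
- controller: kiln controller, grey steel case 110 (x) x 160 (y) x 78 mm high, fixed; origin at the centre of its underside; display and dial on its front (-x) face. In its flat top are two openings 84 mm apart with 3 mm raised aluminium rims: a round one (20 mm diameter, reset button) to the left seen from the front, +y, and a square one (20 x 20 mm, test button) to the right
- reset_hole (a point): centre of the round opening, at the height of the top of its rim, 81 mm above the table; the reset button's flat white cap (28 mm diameter) lies 36 mm straight below this point, with free space between
- test_hole (a point): centre of the square opening, at the height of the top of its rim, 81 mm above the table; the test button lies as deep below it
- reset_button (a joint): how far the reset button is pressed down, m: 0 is up, 0.006 is fully down against its stop; a spring pushes it back, from about 1.5 N at the top to 5 N at the stop; anything over 0.0042 counts as down
- test_button (a joint): how far the test button is pressed, m: 0 is up, 0.006 fully down
- water_cup: white ceramic cup, 69 mm diameter, 64 mm high, loose; origin at the centre of its underside
- clay_lump: lump of clay, 66 x 88 x 43 mm, loose; origin at the centre of its underside
- jar: screw-lid jar, 56 mm diameter, 70 mm high, loose; origin at the centre of its underside
There are look-alikes about, which are no part of the job. What is shaped like the part that bears stylus_center but blue or red is not meant.

How it is judged:
By the outcome, as a careful person would: the job done as asked, in the order asked, and still so for the second after the job is handed in, while the arm keeps its last pose, push and grip.
It also fails if it takes over 51 s, if anything falls off the work surface, if the arm or the gripper's body presses on something with over 40 N, if the wrist force passes 120 N, or if a joint passes its speed limit or range.

## Working session

There is one attempt and no reset: what is moved stays moved. The work goes in short steps, Python scripts to look and compute and a tool call to move; the robot and the scene stay as the last step left them, time stands still between calls to the robot, and variables do not carry over. Pictures are saved under pics/ and viewed, and the job is handed in when it is done.

Besides the shell and the picture viewer there is one more tool, called as name(argument=value, ...) on one line, values as JSON. drive_tool: Moves the arm, as the interface text tells. Its arguments: {"type":"object","properties":{"rows":{"type":"array","items":{"type":"array"}},"force":{"type":"number"}},"required":["rows"]}

```bash
ls; mkdir -p pics; cat > h.py <<'E'
import numpy as np, cv2, pickle
from plant import manip, vision
def grab(n,tag):
    c=vision.read_camera(n); cv2.imwrite(f'pics/{tag}.png',c['frame']); pickle.dump(c,open(f'{tag}.pkl','wb')); return c
def load(tag): return pickle.load(open(f'{tag}.pkl','rb'))
def K(c): return np.array([[c['fx'],0,c['cx']],[0,c['fy'],c['cy']],[0,0,1]])
def R(c):
    r=np.array(c['rotation'],float)
    if r.shape==(3,3): return r
    from scipy.spatial.transform import Rotation as Ro
    return Ro.from_quat(r.ravel()).as_matrix()
def ray(c,uv):
    p=cv2.undistortPoints(np.array(uv,float).reshape(-1,1,2),K(c),np.array(c['dist_coeffs'],float)).reshape(-1,2)
    d=np.c_[p[:,0],-p[:,1],-np.ones(len(p))]
    return d@R(c).T
def onz(c,uv,z):
    d=ray(c,uv); o=np.array(c['xyz']); return o+d*((z-o[2])/d[:,2])[:,None]
def bydepth(c,uv):
    uv=np.array(uv).reshape(-1,2); d=ray(c,uv); zz=np.array([c['z_map'][int(round(v)),int(round(u))] for u,v in uv]); return np.array(c['xyz'])+d*zz[:,None]
def proj(c,P):
    q=(np.array(P).reshape(-1,3)-np.array(c['xyz']))@R(c); q=q*[1,-1,-1]
    return cv2.projectPoints(q,np.zeros(3),np.zeros(3),K(c),np.array(c['dist_coeffs'],float))[0].reshape(-1,2)
E
python3 - <<'E'
from h import *
for n in ['scene','side','wrist']:
    c=grab(n,n+'0'); print(n,c['xyz'],c['rotation'],c['fx'],c['dist_coeffs'])
print(manip.get_obs())
E
```

```text
pics
scene [0.00241043 0.81788137 0.47633306] [-0.18030824  0.51882444  0.79685895 -0.25164649] 447.6661103519454 [-0.1158652  0.         0.         0.         0.       ]
side [0.55669182 1.11612708 0.56983259] [0.00585134 0.52624138 0.85025594 0.01003085] 489.475518929629 [-0.04597581  0.          0.          0.          0.        ]
wrist [ 0.2426987  -0.49810353  0.38321777] [-0.10831919  0.0787724  -0.57910271  0.80417779] 336.5246413565741 [0.01078726 0.         0.         0.         0.        ]
{'t': 0.15, 'joint_positions': array([-1.33361671e+00,  3.51115259e-01,  1.65223019e+00, -1.01518664e-06,
        1.13910802e+00, -8.45772584e-02]), 'joint_vel': array([ 7.38601321e-05, -3.33329914e-03, -8.51416798e-04, -1.62189462e-03,
       -5.98201887e-04, -6.40008907e-04]), 'effort': array([ 8.89247076e-04, -4.97460043e+01, -2.85344785e+01,  6.99423510e-02,
        2.45292747e-02, -6.27434292e-05]), 'tcp_pos': array([ 0.17390977, -0.52153646,  0.23524139]), 'tool_rot': array([-0.11329182,  0.69827922, -0.69767235,  0.11324477]), 'ft_force': array([-0.95428161, -0.28332625, -0.65633798]), 'ft_torque': array([-0.04429655,  0.007276  , -0.03023016]), 'finger_gap': 0.09278866993173512}
```

View pics/scene0.png

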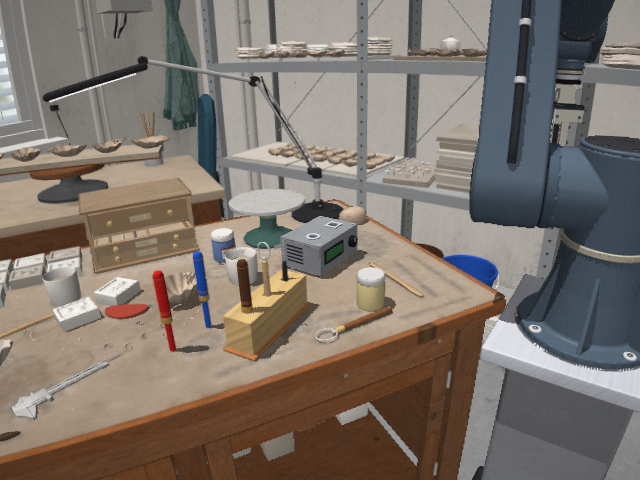

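View pics/side0.png

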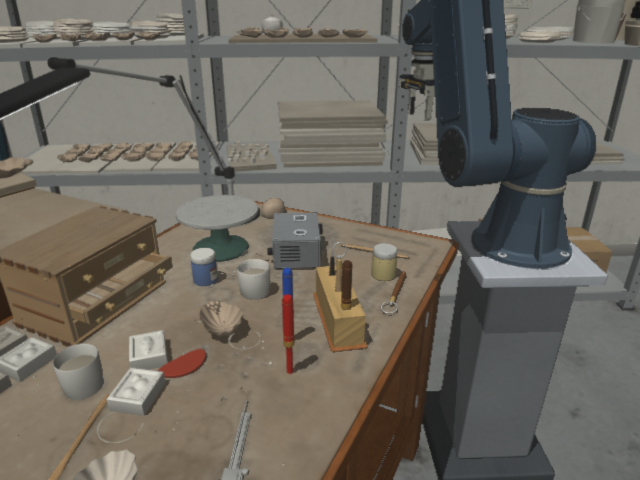

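View pics/wrist0.png

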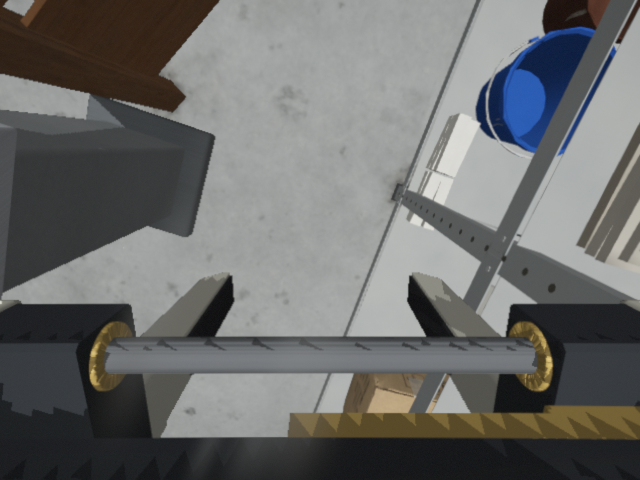

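In the scene view, the dark brown round handle in the near socket at (243,285), with a collar below it, looks like the stylus. The loop tool is at (265,265) and the thin black needle at (284,265). The red (165,310) and blue (201,290) look-alikes stand outside the stand. I'll check this in an enlarged crop.

```bash
python3 - <<'E'
from h import *
a=load('scene0')['frame'][205:360,215:375]; b=load('side0')['frame'][200:360,260:420]
a=cv2.resize(a,(400,388),interpolation=cv2.INTER_CUBIC); b=cv2.resize(b,(388,388),interpolation=cv2.INTER_CUBIC)
cv2.imwrite('pics/crop1.png',np.hstack([a,b]))
E
```

```text
(no output)
```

View pics/crop1.png

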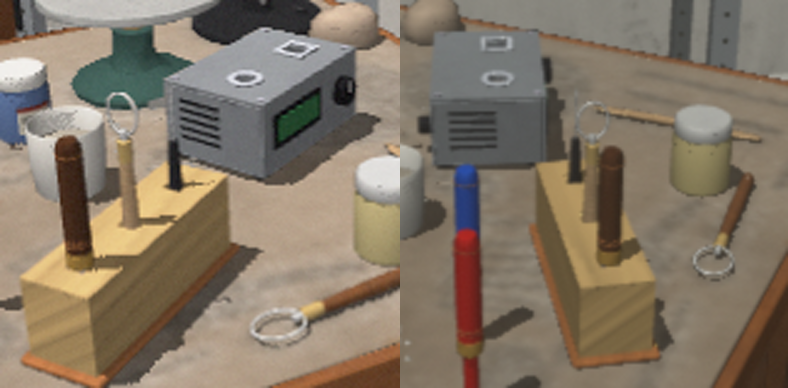

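The crop confirms it: the dark brown plain handle with a brass collar is the stylus, in the socket nearest the camera (+y end). The round rim is the nearer opening, at scene ~(313,236) and side ~(299,232).

```bash
python3 - <<'E'
from h import *
def comp(m,near):
    n,l,s,ce=cv2.connectedComponentsWithStats(m.astype(np.uint8),connectivity=8)
    best=min((i for i in range(1,n) if s[i,4]>15),key=lambda i:np.hypot(*(ce[i]-near)));return l==best,s[best],ce[best]
S={}
for tag,roi,near,rn in [('scene0',(250,330,232,262),(243,285),(313,236)),('side0',(255,315,335,362),(347,285),(299,232))]:
    c=load(tag);f=c['frame'].astype(int)
    m=np.zeros(f.shape[:2],bool);y0,y1,x0,x1=roi
    m[y0:y1,x0:x1]=(f.max(2)<115)[y0:y1,x0:x1]
    mm,s,ce=comp(m,near); 
    ys=np.where(mm.any(1))[0]; print(tag,'handle',s,ce)
    mid=[(y,np.where(mm[y])[0].mean(),mm[y].sum()) for y in ys]
    print([(a,round(b,1),n) for a,b,n in mid][::5])
    k=np.array([(b,a) for a,b,n in mid if n>4]); pf=np.polyfit(k[:,1],k[:,0],1)
    S[tag]=(c,pf,ys.min(),ys.max())
    # plane through the camera containing axis: intersect with different heights
    # rim: bright aluminium
    m=np.zeros(f.shape[:2],bool);x,y=rn
    m[y-12:y+13,x-16:x+17]=(f.min(2)>185)[y-12:y+13,x-16:x+17]
    mm,s,ce=comp(m,rn); 
    pts=np.argwhere(mm)[:,::-1].astype(np.float32); e=cv2.fitEllipse(cv2.convexHull(pts))
    print('rim',s,e, onz(c,[e[0]],.081))
# plane normals
pl=[]
for t,(c,pf,a,b) in S.items():
    uv=[(np.polyval(pf,a),a),(np.polyval(pf,b),b)]
    d=ray(c,uv); n=np.cross(d[0],d[1]); n/=np.linalg.norm(n); pl.append((n,n@np.array(c['xyz'])))
    print(t,uv,onz(c,uv,.1685-.0),onz(c,uv,.087))
A=np.array([p[0] for p in pl]);B=np.array([p[1] for p in pl])
for z in (.09,.12,.16): print(z,np.linalg.solve(A[:,:2],B-A[:,2]*z))
E
```

```text
scene0 handle [237 260  25  53 677] [247.12555391 283.66026588]
[(np.int64(260), np.float64(242.0), np.int64(7)), (np.int64(265), np.float64(243.2), np.int64(12)), (np.int64(270), np.float64(244.1), np.int64(12)), (np.int64(275), np.float64(248.8), np.int64(18)), (np.int64(280), np.float64(249.1), np.int64(20)), (np.int64(285), np.float64(248.0), np.int64(19)), (np.int64(290), np.float64(245.0), np.int64(11)), (np.int64(295), np.float64(245.0), np.int64(11)), (np.int64(300), np.float64(246.0), np.int64(11)), (np.int64(305), np.float64(246.5), np.int64(10)), (np.int64(310), np.float64(255.1), np.int64(10))]
rim [306 233  14   6  41] ((312.5106201171875, 235.50502014160156), (5.596318244934082, 13.15821647644043), 88.80704498291016) [[0.56981918 0.07714566 0.081     ]]
side0 handle [339 260  21  50 573] [346.56020942 284.22687609]
[(np.int64(260), np.float64(346.5), np.int64(4)), (np.int64(265), np.float64(346.0), np.int64(13)), (np.int64(270), np.float64(345.9), np.int64(11)), (np.int64(275), np.float64(345.5), np.int64(12)), (np.int64(280), np.float64(345.0), np.int64(13)), (np.int64(285), np.float64(345.5), np.int64(12)), (np.int64(290), np.float64(345.0), np.int64(11)), (np.int64(295), np.float64(346.0), np.int64(9)), (np.int64(300), np.float64(350.0), np.int64(17)), (np.int64(305), np.float64(350.4), np.int64(9))]Traceback (most recent call last):
  File "<stdin>", line 20, in <module>
  File "<stdin>", line 4, in comp
ValueError: min() iterable argument is empty
```

```bash
python3 - <<'E'
from h import *
S={}
for tag,roi,rn,thr in [('scene0',(264,306,234,253),(313,236),175),('side0',(266,292,336,356),(299,232),140)]:
    c=load(tag);f=c['frame'].astype(int);y0,y1,x0,x1=roi
    k=[]
    for y in range(y0,y1):
        xs=[x for x in range(x0,x1) if f[y,x].max()<115]
        # run containing the first dark pixel
        r=[xs[0]]
        for x in xs[1:]:
            if x==r[-1]+1:r.append(x)
        if 8<=len(r)<=13:k.append((y,np.mean(r),len(r)))
    k=np.array(k); pf=np.polyfit(k[:,0],k[:,1],1); res=k[:,1]-np.polyval(pf,k[:,0]); k=k[abs(res)<1]; pf=np.polyfit(k[:,0],k[:,1],1)
    print(tag,len(k),k[:,2].mean(),res.std())
    S[tag]=(c,pf,y0,y1)
    x,y=rn; g=f.min(2)[y-12:y+13,x-16:x+17]; n,l,s,ce=cv2.connectedComponentsWithStats((g>thr).astype(np.uint8))
    for i in range(1,n):
        if s[i,4]>12:
            pts=np.argwhere(l==i)[:,::-1].astype(np.float32)+[x-16,y-12]; pts=pts.astype(np.float32)
            e=cv2.fitEllipse(cv2.convexHull(pts)); print('rim',s[i],e,onz(c,[e[0]],.081))
A=[];B=[]
for t,(c,pf,a,b) in S.items():
    uv=[(np.polyval(pf,a),a),(np.polyval(pf,b),b)]
    d=ray(c,uv); n=np.cross(d[0],d[1]); n/=np.linalg.norm(n);A.append(n);B.append(n@np.array(c['xyz']))
A=np.array(A);B=np.array(B)
for z in (.09,.12,.16): print(z,np.linalg.solve(A[:,:2],B-A[:,2]*z))
a=load('side0')['frame'][205:275,262:332];b=load('scene0')['frame'][205:275,275:365]
cv2.imwrite('pics/crop2.png',np.hstack([cv2.resize(a,(400,400)),cv2.resize(b,(400,400))]))
E
```

```text
scene0 39 10.871794871794872 0.2303126941148632
rim [ 8  9 15  6 47] ((312.29449462890625, 235.5496368408203), (5.5641770362854, 14.480026245117188), 86.29015350341797) [[0.5700784 0.0776167 0.081    ]]
side0 23 12.173913043478262 0.27414748351859863
rim [11  9 13  6 38] ((299.9072570800781, 231.7724151611328), (5.854462623596191, 12.496403694152832), 89.32105255126953) [[0.56994796 0.07803311 0.081     ]]
0.09 [0.48709122 0.3746489 ]
0.12 [0.48731949 0.37446476]
0.16 [0.48762385 0.37421924]
```

View pics/crop2.png

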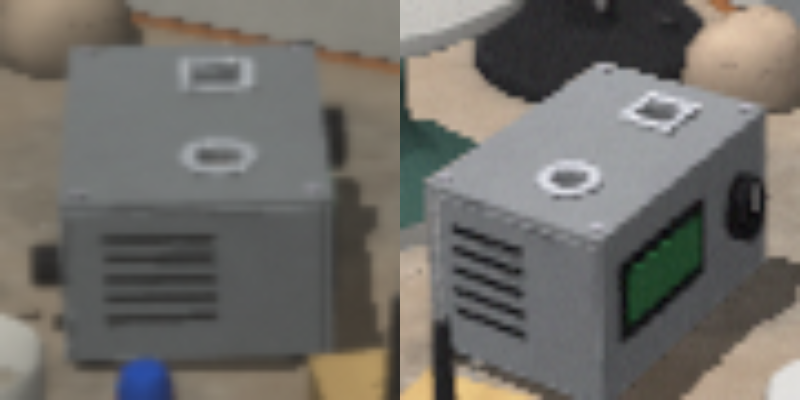

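```bash
python3 - <<'E'
from h import *
from scipy.spatial.transform import Rotation as Ro
c=load('scene0'); s=load('side0')
# crop1 coords: scene scale 2.5 offset(215,205); side scale 388/160 offset (260,200)
u=lambda x,y:(215+x/2.5,205+y/2.5); v=lambda x,y:(260+(x-400)/2.425,200+y/2.425)
print('loop/needle base scene',onz(c,[u(130,226),u(175,187)],.077)[:,:2])
print('top corners scene',onz(c,[u(22,275),u(92,293),u(232,180)],.077)[:,:2])
print('top corners side',onz(s,[v(566,293),v(652,279),v(537,163)],.077)[:,:2])
for t in (c,s):
    z=t['z_map'];yy,xx=np.mgrid[0:480:2,0:640:2];P=bydepth(t,np.c_[xx.ravel(),yy.ravel()]);ok=z[::2,::2].ravel()>0
    P=P[ok]; k=(P[:,2]>.13)&(P[:,2]<.6)&(P[:,0]>.2)&(P[:,0]<.85)&(abs(P[:,1]-.1)<.45)
    q=np.round(P[k]/.05)*.05; uq,n=np.unique(q,axis=0,return_counts=True)
    print([tuple(np.round(a,2).tolist()) for a,m in zip(uq,n) if m>2])
R0=Ro.from_quat(manip.get_obs()['tool_rot']).as_matrix();print(R0.round(3))
E
```

```text
loop/needle base scene [[0.48237119 0.3283035 ]
 [0.49258729 0.26684179]]
top corners scene [[0.49925116 0.41550319]
 [0.4464286  0.40445059]
 [0.46365554 0.23464828]]
top corners side [[0.51923588 0.42811506]
 [0.45668459 0.41261001]
 [0.53508684 0.24088984]]
[(0.2, 0.0, 0.55), (0.2, 0.05, 0.35), (0.2, 0.05, 0.4), (0.2, 0.05, 0.45), (0.2, 0.05, 0.5), (0.2, 0.05, 0.55), (0.2, 0.1, 0.2), (0.2, 0.1, 0.25), (0.2, 0.1, 0.3), (0.2, 0.1, 0.35), (0.2, 0.1, 0.4), (0.2, 0.15, 0.25), (0.25, 0.0, 0.5), (0.25, 0.0, 0.55), (0.25, 0.05, 0.4), (0.25, 0.05, 0.45), (0.25, 0.05, 0.5), (0.25, 0.05, 0.55), (0.5, 0.3, 0.15), (0.5, 0.35, 0.15), (0.5, 0.4, 0.15), (0.6, 0.4, 0.15), (0.6, 0.45, 0.15), (0.6, 0.5, 0.15), (0.75, -0.2, 0.15), (0.8, -0.2, 0.15), (0.8, -0.2, 0.2), (0.8, -0.2, 0.25), (0.8, -0.15, 0.25), (0.8, -0.15, 0.3), (0.85, -0.15, 0.3), (0.85, -0.15, 0.35), (0.85, -0.1, 0.3), (0.85, -0.1, 0.35), (0.85, -0.1, 0.4)]
[(0.2, 0.0, 0.5), (0.2, 0.0, 0.55), (0.2, 0.05, 0.2), (0.2, 0.05, 0.3), (0.2, 0.05, 0.35), (0.2, 0.05, 0.4), (0.2, 0.05, 0.45), (0.2, 0.05, 0.5), (0.2, 0.1, 0.2), (0.2, 0.1, 0.25), (
[... 295 characters left out ...]
, -0.0, 0.35), (0.25, 0.0, 0.4), (0.25, 0.0, 0.45), (0.25, -0.0, 0.5), (0.25, 0.0, 0.55), (0.25, 0.05, 0.2), (0.25, 0.05, 0.25), (0.25, 0.05, 0.3), (0.25, 0.05, 0.35), (0.25, 0.05, 0.4), (0.25, 0.05, 0.45), (0.25, 0.05, 0.5), (0.25, 0.05, 0.55), (0.25, 0.1, 0.25), (0.25, 0.1, 0.3), (0.5, 0.25, 0.15), (0.5, 0.3, 0.15), (0.5, 0.4, 0.15), (0.6, 0.4, 0.15), (0.6, 0.45, 0.15), (0.6, 0.5, 0.15), (0.75, -0.2, 0.15), (0.8, -0.2, 0.15), (0.8, -0.2, 0.2), (0.8, -0.2, 0.25), (0.8, -0.15, 0.25), (0.8, -0.15, 0.3), (0.85, -0.15, 0.25), (0.85, -0.15, 0.3), (0.85, -0.15, 0.35), (0.85, -0.1, 0.3), (0.85, -0.1, 0.35), (0.85, -0.1, 0.4)]
[[-0.949 -0.     0.316]
 [-0.316  0.001 -0.949]
 [-0.    -1.    -0.001]]
```

```bash
cat >> h.py <<'E'
from scipy.spatial.transform import Rotation as Ro
def to(P,yaw):
    "shift mm/turn deg in tool axes to TCP P, tool pointing down, jaw axis heading yaw deg"
    o=manip.get_obs(); R0=Ro.from_quat(o['tool_rot']); z=np.array([np.cos(np.radians(yaw)),np.sin(np.radians(yaw)),0]); y=np.array([0,0,-1.]); T=Ro.from_matrix(np.c_[np.cross(y,z),y,z])
    print('t',o['t'],'tcp',o['tcp_pos'].round(4),'F',np.round(o['ft_force'],2),'gap',round(o['finger_gap'],4))
    print('shift',(R0.inv().apply(np.array(P)-o['tcp_pos'])*1000).round(1),'turn',np.degrees((R0.inv()*T).as_rotvec()).round(2))
E
python3 -c "
from h import *
to([.35,-.06,.31],-33)"
```

```text
t 0.15 tcp [ 0.1739 -0.5215  0.2352] F [-0.95 -0.28 -0.66] gap 0.0928
shift [-313.   -74.4 -382.2] turn [ 5.000e-02 -3.856e+01 -2.000e-02]
```

drive_tool(rows=[[[-30, -30, -30], [0, -5, 0], -1], [[-70, -60, -80], [0, -10, 0], -1], [[-110, -75, -130], [0, -15, 0], -1], [[-150, -75, -180], [0, -20, 0], -1], [[-190, -75, -230], [0, -25, 0], -1], [[-230, -75, -280], [0, -30, 0], -1], [[-270, -75, -330], [0, -35, 0], -1], [[-313, -75, -382], [0, -38.5, 0], -1]])

```text
t: 1.15
tcp_pos: [0.3423, -0.0789, 0.3108]
tool_rot: [-0.337, 0.621, -0.621, 0.338]
ft_force: [0.7, -1.2, 0.6]
finger_gap: 0.0928
```

```bash
python3 -c "
from h import *
to([.487,.375,.27],6)"
```

```text
t 1.15 tcp [ 0.3423 -0.0789  0.3108] F [ 0.69 -1.24  0.58] gap 0.0928
shift [-459.6   41.1 -125.5] turn [-3.000e-02 -3.895e+01 -4.000e-02]
```

drive_tool(rows=[[[-60, 0, -16], [0, -5, 0], -1], [[-120, 0, -32], [0, -10, 0], -1], [[-180, 0, -48], [0, -16, 0], -1], [[-240, 0, -65], [0, -22, 0], -1], [[-300, 10, -82], [0, -28, 0], -1], [[-360, 20, -100], [0, -34, 0], -1], [[-420, 30, -115], [0, -39, 0], -1], [[-460, 41, -125], [0, -39, 0], -1]])

```text
t: 2.15
tcp_pos: [0.4878, 0.3775, 0.2692]
tool_rot: [-0.526, 0.472, -0.472, 0.526]
ft_force: [1.8, -1.7, 0.6]
finger_gap: 0.0929
```

drive_tool(rows=[[[0, 0, 0], [0, 0, 0], -1], [[0, 0, 0], [0, 0, 0], -1]])

```text
t: 2.4
tcp_pos: [0.4875, 0.377, 0.269]
tool_rot: [0.526, -0.472, 0.472, -0.526]
ft_force: [-0.3, -0.0, -0.5]
finger_gap: 0.093
```

```bash
python3 -c "
from h import *
to([.487,.3745,.17],6)
for n in ('wrist','scene','side'): grab(n,n+'1')
c=load('wrist1'); print(c['xyz']); print(proj(c,[[.487,.3745,.172],[.487,.3745,.089]]))
"
```

```text
t 2.4 tcp [0.4875 0.377  0.269 ] F [-0.27 -0.01 -0.46] gap 0.093
shift [ 2.5 99.  -0.8] turn [0.02 0.19 0.01]
[0.4785129  0.45055147 0.41701408]
[[320.55774128 249.13809041]
 [320.50229529 224.38190218]]
```

View pics/wrist1.png

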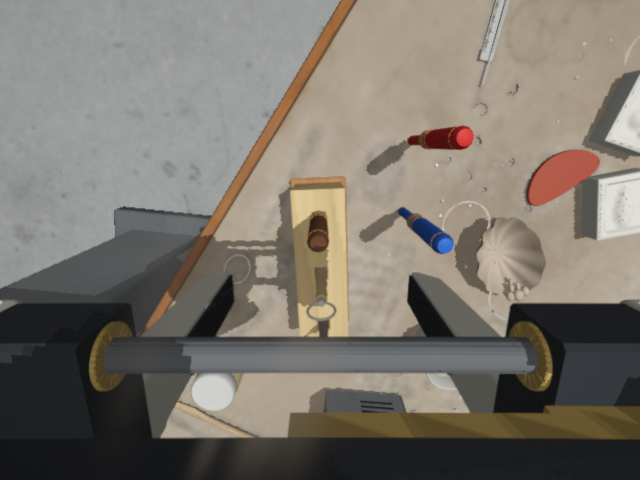

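View pics/scene1.png

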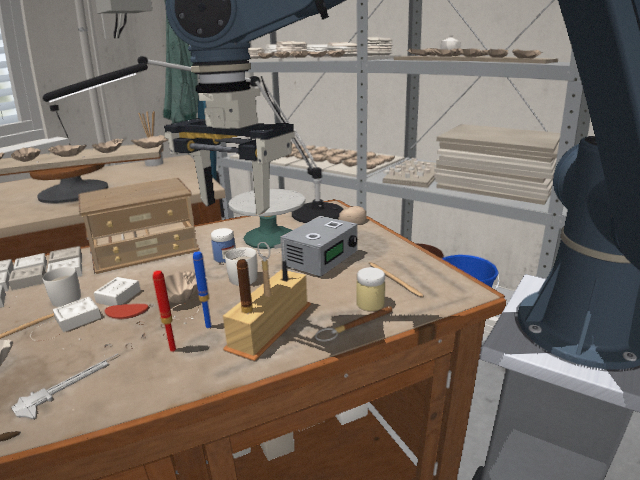

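```bash
python3 - <<'E'
from h import *
c=load('wrist1'); cv2.imwrite('pics/crop3.png',cv2.resize(c['frame'][170:340,270:370],(400,680),interpolation=cv2.INTER_CUBIC)[:600])
print(bydepth(c,[(318,238),(318,244),(318,222),(313,190),(318,188),(340,250)]))
s=load('side1');f=s['frame'];a=load('scene1')['frame'];
cv2.imwrite('pics/crop4.png',np.hstack([cv2.resize(f[250:360,310:370],(300,550)),cv2.resize(a[250:360,215:275],(300,550))]))
print(bydepth(s,[(346,280)]),bydepth(load('scene1'),[(244,285)]))
E
```

```text
[[0.48431456 0.38071873 0.16354978]
 [0.48482035 0.37604934 0.16419772]
 [0.48359313 0.38513578 0.12665018]
 [0.47587135 0.4053867  0.0703317 ]
 [0.48080446 0.40719806 0.06394833]
 [0.51169728 0.34358024 0.06813475]]
[[0.48731249 0.38503495 0.13196712]] [[0.4788195  0.38268031 0.12436001]]
```

View pics/crop3.png

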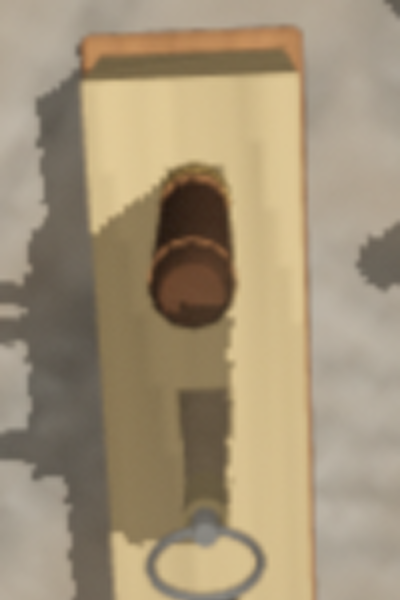

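View pics/crop4.png

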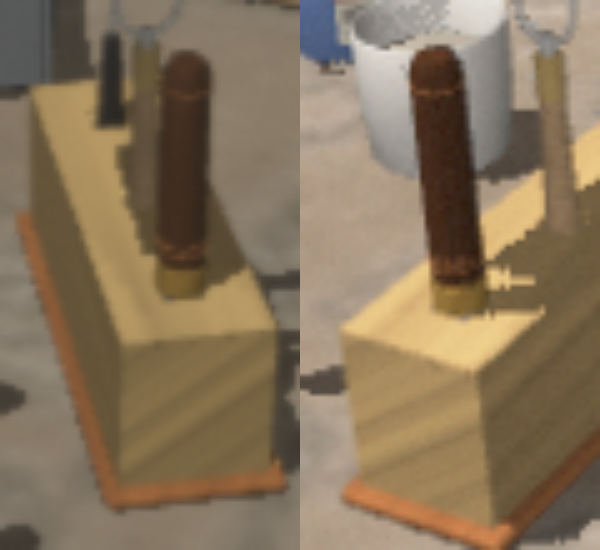

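drive_tool(rows=[[[0, 30, -1], [0, 0, 0], -1], [[1, 60, -1.5], [0, 0, 0], -1], [[1, 85, -1.5], [0, 0, 0], -1], [[1, 110, -1.5], [0, 0, 0], -1], [[1, 130, -1.5], [0, 0, 0], -1], [[1, 146, -1.5], [0, 0, 0], -1], [[1, 146, -1.5], [0, 0, 0], -1], [[1, 146, -1.5], [0, 0, 0], -1]])

```text
t: 3.55
tcp_pos: [0.487, 0.3756, 0.1248]
tool_rot: [-0.525, 0.472, -0.473, 0.527]
ft_force: [1.0, -0.4, 0.1]
finger_gap: 0.0931
```

```bash
python3 - <<'E'
from h import *
to([.486,.376,.123],6)
a=grab('side','side2')['frame'];b=grab('scene','scene2')['frame'];c=grab('wrist','wrist2')['frame']
cv2.imwrite('pics/crop5.png',np.hstack([cv2.resize(a[190:360,260:420],(400,425)),cv2.resize(b[190:360,180:340],(400,425))]))
E
```

```text
t 3.55 tcp [0.487  0.3756 0.1248] F [ 0.99 -0.36  0.06] gap 0.0931
shift [-0.5  1.8 -1. ] turn [-0.12  0.12 -0.07]
```

View pics/crop5.png

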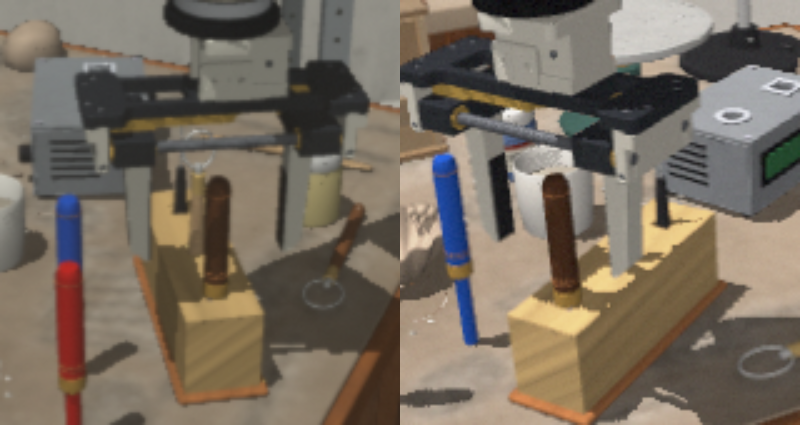

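View pics/wrist2.png

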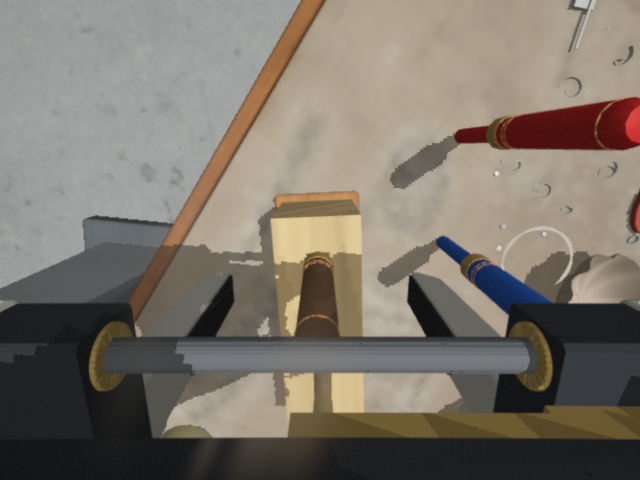

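```bash
python3 - <<'E'
from h import *
o=manip.get_obs();R0=Ro.from_quat(o['tool_rot']);T=o['tcp_pos']
for n in ('side','scene','wrist'):
    c=load(n+'2')
    print(n)
    for nm,L in [('tip-z',[0,17,-46]),('tip+z',[0,17,46]),('tipcentre',[0,17,0])]:
        P=T+R0.apply(np.array(L)/1000); print(nm,P.round(3),proj(c,[P]).round(0))
    print('styl z.082,.106,.16',proj(c,[[.486,.376,z] for z in (.082,.106,.16)]).round(0))
E
```

```text
side
tip-z [0.441 0.371 0.108] [[371. 287.]]
tip+z [0.533 0.381 0.108] [[320. 291.]]
tipcentre [0.487 0.376 0.108] [[345. 289.]]
styl z.082,.106,.16 [[346. 301.]
 [346. 290.]
 [347. 263.]]
scene
tip-z [0.441 0.371 0.108] [[267. 297.]]
tip+z [0.533 0.381 0.108] [[223. 284.]]
tipcentre [0.487 0.376 0.108] [[244. 291.]]
styl z.082,.106,.16 [[246. 304.]
 [245. 292.]
 [242. 263.]]
wrist
tip-z [0.441 0.371 0.108] [[235. 290.]]
tip+z [0.533 0.381 0.108] [[409. 290.]]
tipcentre [0.487 0.376 0.108] [[322. 290.]]
styl z.082,.106,.16 [[320. 271.]
 [320. 288.]
 [321. 345.]]
```

drive_tool(rows=[[[-3, 2, -2], [0, 0, 0], -1], [[-3, 2, -2], [0, 0, 0], -1], [[-3, 2, -2], [0, 0, 0], 0.3], [[-3, 2, -2], [0, 0, 0], 0.5], [[-3, 2, -2], [0, 0, 0], 0.6], [[-3, 2, -2], [0, 0, 0], 0.7], [[-3, 2, -2], [0, 0, 0], 1], [[-3, 2, -2], [0, 0, 0], 1]], force=35)

```text
t: 4.7
tcp_pos: [0.4846, 0.3785, 0.1227]
tool_rot: [-0.525, 0.472, -0.473, 0.527]
ft_force: [-0.0, -0.1, -0.8]
finger_gap: 0.0375
```

drive_tool(rows=[[[0, 0, 0], [0, 0, 0], 1], [[0, 0, 0], [0, 0, 0], 1], [[0, 0, 0], [0, 0, 0], 1]])

```text
t: 5.08
tcp_pos: [0.4846, 0.3785, 0.1227]
tool_rot: [-0.525, 0.472, -0.473, 0.527]
ft_force: [-0.2, 0.0, 0.2]
finger_gap: 0.0172
```

```bash
python3 - <<'E'
from h import *
to([.486,.379,.123],6)
a=grab('side','side3')['frame'];b=grab('scene','scene3')['frame'];c=grab('wrist','wrist3')['frame']
cv2.imwrite('pics/crop6.png',np.hstack([cv2.resize(a[190:360,300:390],(225,425)),cv2.resize(b[190:360,200:290],(225,425)),cv2.resize(c[200:370,220:420],(350,298))[:,:] if 0 else cv2.resize(c[200:370,220:420],(350,425))]))
E
```

```text
t 5.075 tcp [0.4846 0.3785 0.1227] F [-0.23  0.02  0.15] gap 0.0172
shift [-0.4 -0.3  1.4] turn [-0.12  0.12 -0.07]
```

View pics/crop6.png

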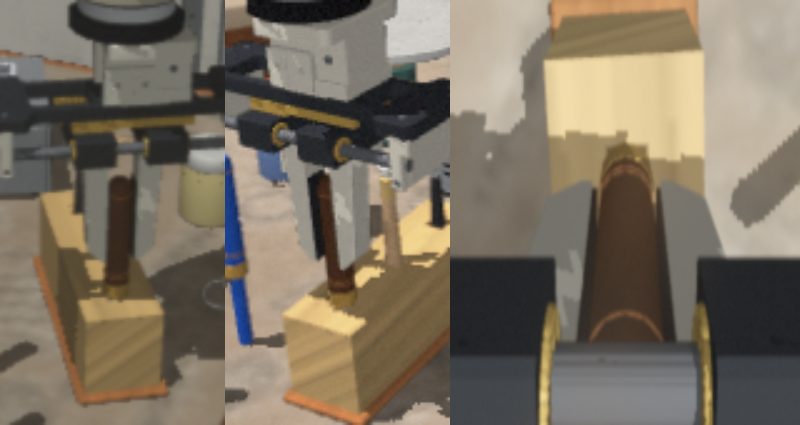

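```bash
python3 - <<'E'
from h import *
c=load('wrist3')
for y in (.374,.378,.382,.386): print(y,proj(c,[[.485,y,.07],[.485,y+.0095,.07],[.485,y+.0095,.082],[.485,y+.009,.106]]).round(1).tolist())
cv2.imwrite('pics/crop7.png',cv2.resize(c['frame'][240:340,260:380],(720,600),interpolation=cv2.INTER_CUBIC))
E
```

```text
0.374 [[321.5, 273.0], [323.2, 258.9], [323.4, 265.5], [323.8, 282.0]]
0.378 [[322.2, 267.1], [323.9, 252.9], [324.1, 259.2], [324.6, 275.0]]
0.382 [[322.9, 261.2], [324.6, 246.9], [324.9, 252.8], [325.5, 267.8]]
0.386 [[323.6, 255.2], [325.3, 240.7], [325.6, 246.3], [326.4, 260.6]]
```

View pics/crop7.png

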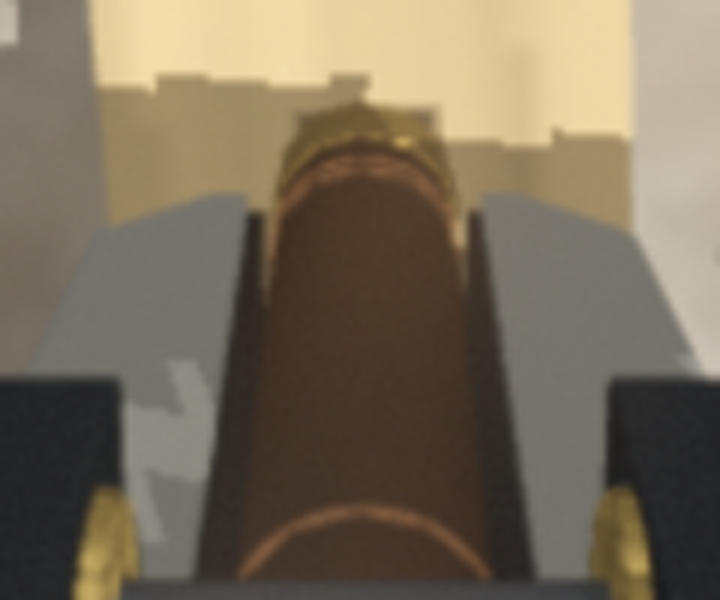

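drive_tool(rows=[[[0, -10, 0], [0, 0, 0], 1], [[0, -30, 0], [0, 0, 0], 1], [[0, -60, 0], [0, 0, 0], 1], [[0, -90, 0], [0, 0, 0], 1], [[0, -120, 0], [0, 0, 0], 1], [[0, -150, 0], [0, 0, 0], 1], [[0, -180, 0], [0, 0, 0], 1], [[0, -200, 0], [0, 0, 0], 1]])

```text
t: 6.22
tcp_pos: [0.4843, 0.3783, 0.325]
tool_rot: [-0.525, 0.472, -0.473, 0.528]
ft_force: [-0.8, 0.2, -1.2]
finger_gap: 0.0175
```

```bash
python3 - <<'E'
from h import *
to([.57,.078,.29],6)
a=grab('side','side4')['frame'];b=grab('scene','scene4')['frame']
cv2.imwrite('pics/crop8.png',np.hstack([cv2.resize(a[100:360,270:430],(369,600)),cv2.resize(b[100:360,170:330],(369,600))]))
E
```

```text
t 6.225 tcp [0.4843 0.3783 0.325 ] F [-0.79  0.23 -1.23] gap 0.0175
shift [307.8  34.6  53.1] turn [-0.22  0.13 -0.12]
```

View pics/crop8.png

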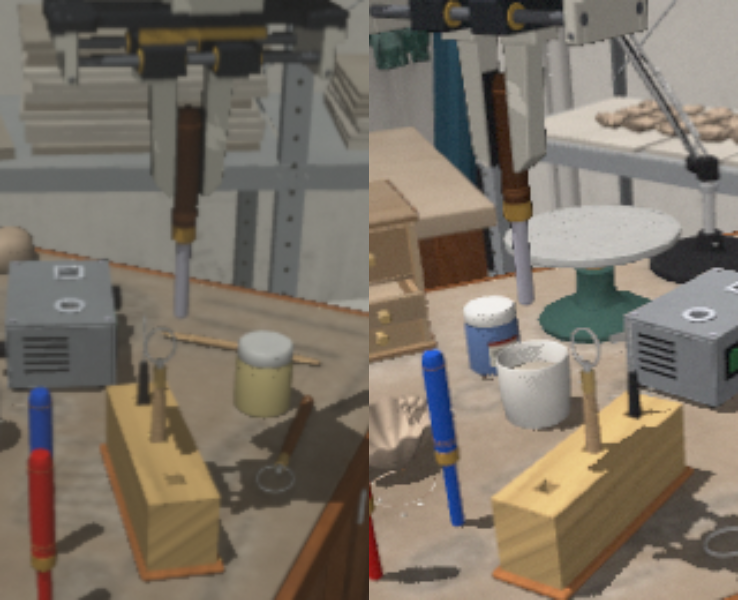

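drive_tool(rows=[[[40, 0, 7], [0, 0, 0], 1], [[90, 0, 16], [0, 0, 0], 1], [[140, 0, 25], [0, 0, 0], 1], [[190, 10, 33], [0, 0, 0], 1], [[240, 20, 42], [0, 0, 0], 1], [[280, 50, 49], [0, 0, 0], 1], [[308, 90, 53], [0, 0, 0], 1], [[308, 110, 53], [0, 0, 0], 1]])

```text
t: 7.32
tcp_pos: [0.5701, 0.0765, 0.2121]
tool_rot: [-0.524, 0.473, -0.473, 0.527]
ft_force: [-0.7, 0.8, -0.5]
finger_gap: 0.0172
```

drive_tool(rows=[[[0, 0, 0], [0, 0, 0], 1], [[0, 0, 0], [0, 0, 0], 1], [[0, 0, 0], [0, 0, 0], 1]])

```text
t: 7.7
tcp_pos: [0.5704, 0.0768, 0.2131]
tool_rot: [-0.524, 0.473, -0.473, 0.527]
ft_force: [0.7, -1.0, -1.3]
finger_gap: 0.0175
```

```bash
python3 - <<'E'
from h import *
to([.57,.078,.21],6)
a=grab('side','side5')['frame'];b=grab('scene','scene5')['frame'];c=grab('wrist','wrist5')
cv2.imwrite('pics/crop9.png',np.hstack([cv2.resize(a[140:260,250:350],(400,480)),cv2.resize(b[140:260,265:365],(400,480))]))
E
```

```text
t 7.7 tcp [0.5704 0.0768 0.2131] F [ 0.67 -0.97 -1.34] gap 0.0175
shift [-1.2  3.1 -0.3] turn [-0.24  0.02 -0.18]
```

View pics/crop9.png

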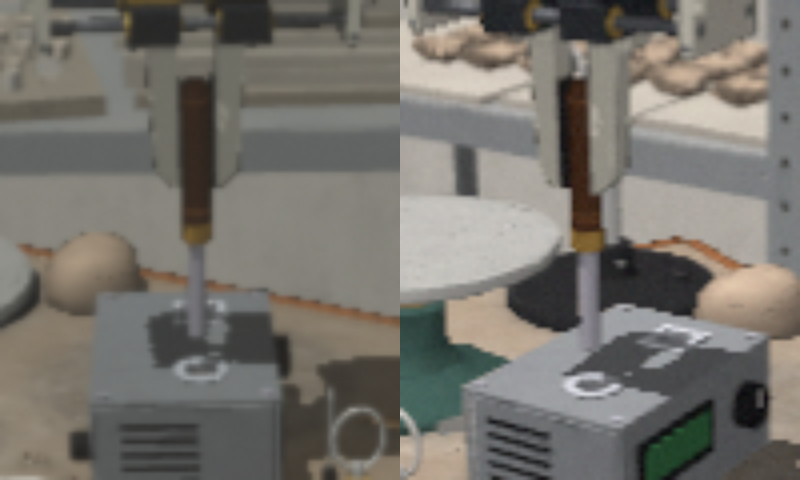

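View pics/wrist5.png

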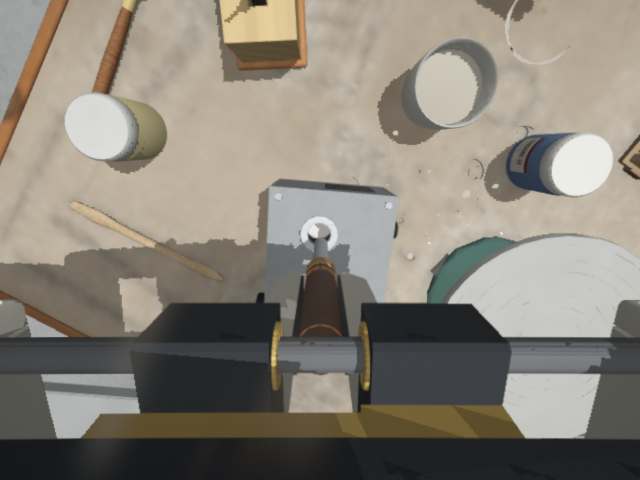

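```bash
cat > axis.py <<'E'
from h import *
import sys
def lines(tag,ys,x0,x1,mask):
    c=load(tag);f=c['frame'].astype(int);k=[]
    for y in ys:
        xs=[x for x in range(x0,x1) if mask(f[y,x])]
        if xs and len(xs)==xs[-1]-xs[0]+1:k.append((y,np.mean(xs),len(xs)))
    k=np.array(k);pf=np.polyfit(k[:,0],k[:,1],1);res=k[:,1]-np.polyval(pf,k[:,0]);k=k[abs(res)<.8];pf=np.polyfit(k[:,0],k[:,1],1)
    print(tag,len(k),'w',k[:,2].mean().round(1),'res',res.std().round(2),'slope',pf[0].round(4)); return c,pf,ys[0],ys[-1]
def axis(L):
    A=[];B=[]
    for c,pf,a,b in L:
        d=ray(c,[(np.polyval(pf,a),a),(np.polyval(pf,b),b)]);n=np.cross(d[0],d[1]);n/=np.linalg.norm(n);A.append(n);B.append(n@np.array(c['xyz']))
    A=np.array(A);B=np.array(B); return lambda z:np.linalg.solve(A[:,:2],B-A[:,2]*z)
E
python3 - <<'E'
from axis import *
br=lambda p:p.max()<110 and p[2]>p[0]+8
def sh(tag,ys,x0,x1): 
    for y in ys: print(tag,y,[tuple(load(tag)['frame'][y,x].tolist()) for x in range(x0,x1)])
sh('side5',(175,210),293,305);sh('scene5',(190,215),304,320)
L=[lines('side5',range(162,194),292,306,br),lines('scene5',range(162,198),304,318,br)]
a=axis(L)
for z in (.25,.2,.1,.081,.045): print(z,a(z).round(4))
# visual rod end z: 
for t,uv in (('side5',(298.8,223.8)),('scene5',(312.5,227.5))):
    for z in (.09,.095,.1,.105): print(t,z,proj(load(t),[[*a(z),z]]).round(1), uv)
E
```

```text
side5 175 [(100, 108, 109), (77, 84, 85), (48, 53, 57), (34, 41, 49), (33, 41, 52), (33, 40, 52), (32, 39, 51), (31, 38, 49), (31, 38, 47), (33, 38, 42), (52, 56, 57), (90, 97, 99)]
side5 210 [(75, 98, 125), (71, 97, 129), (69, 97, 134), (73, 94, 124), (108, 108, 117), (119, 114, 116), (113, 109, 110), (98, 95, 97), (80, 86, 97), (69, 82, 101), (73, 87, 105), (111, 121, 129)]
scene5 190 [(159, 166, 171), (161, 167, 173), (160, 167, 172), (132, 137, 145), (19, 27, 50), (23, 38, 58), (29, 40, 65), (28, 37, 62), (27, 36, 59), (24, 35, 58), (23, 36, 51), (101, 102, 108), (148, 149, 152), (141, 142, 142), (128, 130, 133), (127, 130, 133)]
scene5 215 [(45, 43, 43), (50, 49, 49), (48, 45, 46), (48, 45, 47), (52, 50, 50), (95, 94, 102), (145, 142, 148), (149, 140, 143), (138, 129, 133), (126, 118, 122), (96, 90, 92), (48, 45, 45), (43, 45, 45), (51, 47, 51), (46, 44, 44), (49, 47, 46)]
side5 8 w 8.0 res 0.0 slope -0.0
scene5 32 w 6.2 res 0.37 slope 0.0832
0.25 [0.5705 0.0823]
0.2 [0.5713 0.0775]
0.1 [0.573  0.0677]
0.081 [0.5733 0.0659]
0.045 [0.5739 0.0624]
side5 0.09 [[298.5 226.3]] (298.8, 223.8)
side5 0.095 [[298.5 224.4]] (298.8, 223.8)
side5 0.1 [[298.5 222.6]] (298.8, 223.8)
side5 0.105 [[298.5 220.7]] (298.8, 223.8)
scene5 0.09 [[313.9 230.1]] (312.5, 227.5)
scene5 0.095 [[313.8 228.1]] (312.5, 227.5)
scene5 0.1 [[313.6 226.1]] (312.5, 227.5)
scene5 0.105 [[313.4 224.1]] (312.5, 227.5)
```

```bash
python3 - <<'E'
from axis import *
H=np.array([.570,.0778])
for t,rows,x0,x1 in (('side5',range(202,223,2),290,308),('scene5',range(206,227,2),302,320)):
    c=load(t);f=c['frame'].astype(float)
    # bluish: rod b>=r relative to background
    for y in rows:
        g=f[y,x0:x1,0]-0.6*f[y,x0:x1,2] if t=='side5' else f[y,x0:x1].mean(1)
        print(t,y,(g).astype(int).tolist())
    for z in (.081,.10,.11,.12,.13): print(z,proj(c,[[*H,z]]).round(1).tolist())
E
```

```text
side5 202 [45, 44, 44, 44, 44, 44, 43, 39, 36, 36, 37, 42, 44, 44, 43, 44, 43, 44]
side5 204 [43, 43, 44, 43, 44, 44, 44, 46, 43, 41, 38, 42, 44, 44, 44, 44, 44, 44]
side5 206 [43, 44, 45, 43, 42, 44, 43, 47, 49, 48, 42, 43, 44, 44, 43, 44, 45, 44]
side5 208 [-2, 0, 3, 12, 33, 38, 41, 46, 49, 47, 41, 43, 44, 43, 44, 44, 44, 43]
side5 210 [16, 11, 7, 0, -6, -11, -1, 37, 49, 47, 39, 21, 8, 10, 33, 41, 41, 41]
side5 212 [28, 28, 28, 27, 30, 31, 33, 45, 49, 48, 39, 28, 19, 9, 2, 2, 10, 14]
side5 214 [50, 50, 51, 51, 53, 52, 49, 49, 50, 48, 41, 40, 50, 51, 51, 53, 49, 49]
side5 216 [49, 50, 51, 62, 69, 55, 51, 50, 49, 48, 42, 40, 46, 46, 68, 74, 59, 50]
side5 218 [36, 32, 30, 33, 35, 29, 34, 46, 49, 47, 40, 33, 33, 38, 43, 45, 45, 35]
side5 220 [23, 25, 25, 34, 37, 34, 39, 48, 50, 47, 40, 38, 46, 56, 54, 49, 34, 25]
side5 222 [25, 24, 23, 25, 23, 24, 27, 44, 50, 48, 40, 37, 45, 50, 50, 49, 46, 33]
0.081 [[299.9, 231.7]]
0.1 [[299.8, 224.3]]
0.11 [[299.7, 220.4]]
0.12 [[299.6, 216.4]]
0.13 [[299.6, 212.4]]
scene5 206 [59, 46, 44, 42, 47, 48, 45, 85, 123, 128, 130, 122, 91, 37, 36, 36, 34, 
[... 342 characters left out ...]
5, 44, 46, 47]
scene5 216 [47, 44, 46, 44, 45, 48, 46, 98, 140, 142, 133, 121, 90, 42, 44, 47, 107, 169]
scene5 218 [45, 48, 47, 47, 46, 45, 46, 101, 141, 144, 131, 124, 113, 137, 163, 160, 164, 161]
scene5 220 [43, 44, 39, 40, 45, 43, 41, 44, 103, 145, 136, 123, 117, 140, 164, 163, 161, 161]
scene5 222 [116, 43, 28, 35, 37, 108, 157, 149, 139, 142, 133, 121, 118, 138, 162, 161, 161, 163]
scene5 224 [167, 162, 161, 159, 159, 159, 160, 153, 146, 144, 134, 123, 117, 140, 162, 160, 132, 73]
scene5 226 [160, 159, 163, 160, 160, 157, 160, 152, 146, 145, 136, 122, 118, 106, 75, 73, 73, 76]
0.081 [[312.3, 235.6]]
0.1 [[312.0, 227.8]]
0.11 [[311.9, 223.7]]
0.12 [[311.7, 219.5]]
0.13 [[311.6, 215.3]]
```

```bash
python3 - <<'E'
from axis import *
c=load('wrist5');f=c['frame']
cv2.imwrite('pics/crop10.png',cv2.resize(f[205:275,285:355],(560,560),interpolation=cv2.INTER_CUBIC))
E
```

```text
(no output)
```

View pics/crop10.png

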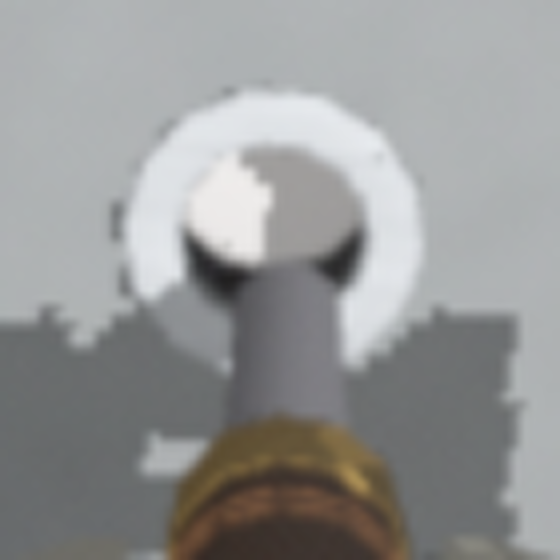

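```bash
python3 - <<'E'
from axis import *
c=load('wrist5')
a=onz(c,[(319.4,235)],.081);print(a)
for z in (.095,.1,.105):print(z,onz(c,[(320.9,243.2)],z))
E
```

```text
[[0.5691168 0.0764093 0.081    ]]
0.095 [[0.57066741 0.07325873 0.095     ]]
0.1 [[0.57048443 0.07469496 0.1       ]]
0.105 [[0.57030145 0.07613118 0.105     ]]
```

drive_tool(rows=[[[-2.4, 0, -1.5], [-0.2, 0, -0.2], 1], [[-2.4, 0, -1.5], [-0.2, 0, -0.2], 1], [[-2.4, 5, -1.5], [-0.2, 0, -0.2], 1], [[-2.4, 11, -1.5], [-0.2, 0, -0.2], 1], [[-2.4, 11, -1.5], [-0.2, 0, -0.2], 1]])

```text
t: 8.48
tcp_pos: [0.5682, 0.0789, 0.201]
tool_rot: [0.526, -0.473, 0.473, -0.525]
ft_force: [0.2, 0.2, -0.6]
finger_gap: 0.0176
```

```bash
python3 - <<'E'
from h import *
to([.57,.078,.21],6)
a=grab('side','side6')['frame'];b=grab('scene','scene6')['frame'];c=grab('wrist','wrist6')['frame']
cv2.imwrite('pics/crop11.png',np.hstack([cv2.resize(a[200:250,275:325],(260,400)),cv2.resize(b[200:250,287:337],(260,400)),cv2.resize(c[205:275,285:355],(270,400))]))
E
```

```text
t 8.475 tcp [0.5682 0.0789 0.201 ] F [ 0.19  0.18 -0.64] gap 0.0176
shift [ 1.1 -9.   1.7] turn [0.06 0.01 0.02]
```

View pics/crop11.png

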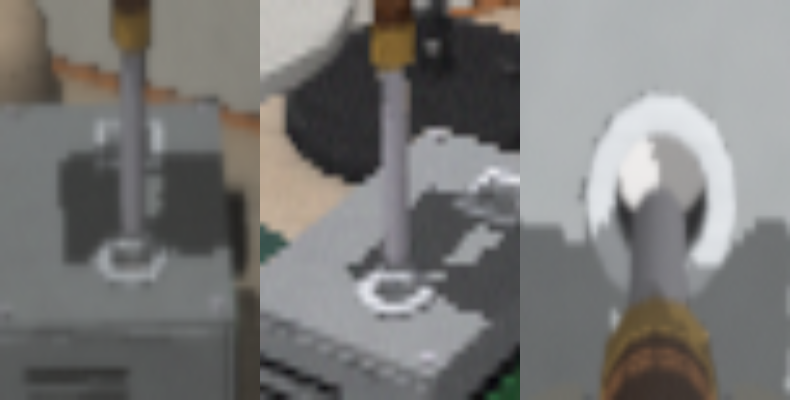

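All three views show the rod over the centre of the round rim: columns 131/131 in the side crop, 398/398 in the scene crop and 662/662 in the wrist crop. Now lowering into the hole.

drive_tool(rows=[[[0, 5, 0], [0, 0, 0], 1], [[0, 12, 0], [0, 0, 0], 1], [[0, 20, 0], [0, 0, 0], 1], [[0, 28, 0], [0, 0, 0], 1], [[0, 34, 0], [0, 0, 0], 1], [[0, 34, 0], [0, 0, 0], 1], [[0, 34, 0], [0, 0, 0], 1]])

```text
t: 9.5
tcp_pos: [0.5687, 0.0789, 0.168]
tool_rot: [-0.525, 0.473, -0.473, 0.526]
ft_force: [-0.3, -0.9, -1.1]
finger_gap: 0.0175
```

```bash
python3 - <<'E'
from h import *
to([.5682,.0789,.155],6)
a=grab('side','side7')['frame'];b=grab('scene','scene7')['frame'];c=grab('wrist','wrist7')['frame']
cv2.imwrite('pics/crop12.png',np.hstack([cv2.resize(a[200:250,275:325],(260,400)),cv2.resize(b[200:250,287:337],(260,400)),cv2.resize(c[205:275,285:355],(270,400))]))
E
```

```text
t 9.5 tcp [0.5687 0.0789 0.168 ] F [-0.25 -0.92 -1.14] gap 0.0175
shift [-0.  13.  -0.6] turn [-0.03  0.01  0.02]
```

View pics/crop12.png

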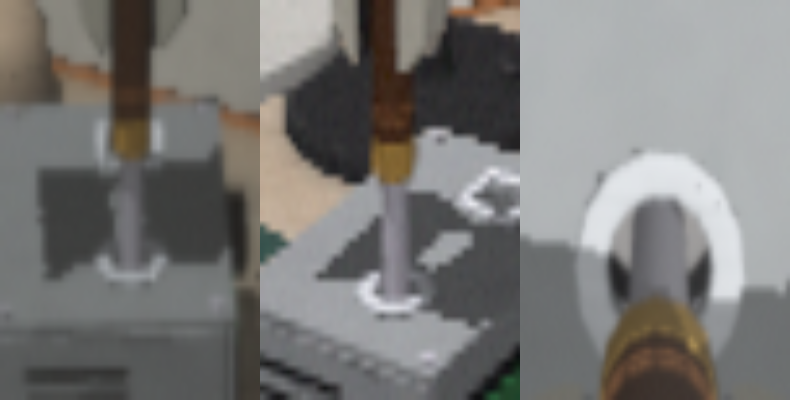

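drive_tool(rows=[[[0, 3, 0], [0, 0, 0], 1], [[0, 6, 0], [0, 0, 0], 1], [[0, 8, 0], [0, 0, 0], 1], [[0, 8, 0], [0, 0, 0], 1]])

```text
t: 10.15
tcp_pos: [0.5687, 0.0789, 0.1598]
tool_rot: [0.526, -0.473, 0.473, -0.526]
ft_force: [-0.0, 0.2, -0.7]
finger_gap: 0.0174
```

drive_tool(rows=[[[0, 1, 0], [0, 0, 0], 1], [[0, 2, 0], [0, 0, 0], 1], [[0, 2, 0], [0, 0, 0], 1]])

```text
t: 10.52
tcp_pos: [0.5687, 0.0789, 0.1578]
tool_rot: [-0.526, 0.473, -0.473, 0.526]
ft_force: [-0.3, -0.5, -1.6]
finger_gap: 0.0178
```

drive_tool(rows=[[[0, 1, 0], [0, 0, 0], 1], [[0, 2, 0], [0, 0, 0], 1], [[0, 2, 0], [0, 0, 0], 1]])

```text
t: 10.9
tcp_pos: [0.5687, 0.0789, 0.1559]
tool_rot: [-0.525, 0.473, -0.473, 0.526]
ft_force: [-0.4, -0.9, 1.0]
finger_gap: 0.0176
```

drive_tool(rows=[[[0, 1, 0], [0, 0, 0], 1], [[0, 1.5, 0], [0, 0, 0], 1], [[0, 1.5, 0], [0, 0, 0], 1]])

```text
t: 11.28
tcp_pos: [0.5688, 0.0789, 0.1544]
tool_rot: [-0.525, 0.473, -0.473, 0.526]
ft_force: [-0.6, -0.9, 1.9]
finger_gap: 0.0178
```

drive_tool(rows=[[[0, 1, 0], [0, 0, 0], 1], [[0, 1.5, 0], [0, 0, 0], 1], [[0, 1.5, 0], [0, 0, 0], 1]])

```text
t: 11.65
tcp_pos: [0.5688, 0.0789, 0.1529]
tool_rot: [-0.525, 0.473, -0.473, 0.526]
ft_force: [-0.6, -0.3, 2.5]
finger_gap: 0.0175
```

drive_tool(rows=[[[0, 0.5, 0], [0, 0, 0], 1], [[0, 1, 0], [0, 0, 0], 1], [[0, 1, 0], [0, 0, 0], 1]])

```text
t: 12.02
tcp_pos: [0.5688, 0.0789, 0.1519]
tool_rot: [-0.525, 0.473, -0.473, 0.526]
ft_force: [-1.1, 0.1, 4.5]
finger_gap: 0.0175
```

drive_tool(rows=[[[0, 0.5, 0], [0, 0, 0], 1], [[0, 0.5, 0], [0, 0, 0], 1], [[0, 0.5, 0], [0, 0, 0], 1]])

```text
t: 12.4
tcp_pos: [0.5689, 0.0789, 0.1516]
tool_rot: [-0.525, 0.473, -0.473, 0.526]
ft_force: [-1.2, -0.1, 5.0]
finger_gap: 0.0173
```

drive_tool(rows=[[[0, 0.5, 0], [0, 0, 0], 1], [[0, 0.5, 0], [0, 0, 0], 1], [[0, 0.5, 0], [0, 0, 0], 1]])

```text
t: 12.78
tcp_pos: [0.5689, 0.0789, 0.1515]
tool_rot: [-0.525, 0.473, -0.473, 0.526]
ft_force: [-2.4, -0.4, 8.7]
finger_gap: 0.0175
```

```bash
python3 - <<'E'
from h import *
to([.5682,.0789,.155],6)
a=grab('side','side8')['frame'];b=grab('scene','scene8')['frame'];c=grab('wrist','wrist8')['frame']
cv2.imwrite('pics/crop13.png',np.hstack([cv2.resize(a[150:250,265:335],(260,400)),cv2.resize(b[150:250,277:347],(260,400)),cv2.resize(c[205:275,285:355],(270,400))]))
for i in range(3): print(manip.get_obs()['ft_force'].round(2))
E
```

```text
t 12.775 tcp [0.5689 0.0789 0.1515] F [-2.4  -0.44  8.74] gap 0.0175
shift [-0.1 -3.5 -0.7] turn [-0.07  0.01  0.03]
[-2.66 -0.28  8.12]
[-2.66 -0.28  8.12]
[-2.66 -0.28  8.12]
```

View pics/crop13.png

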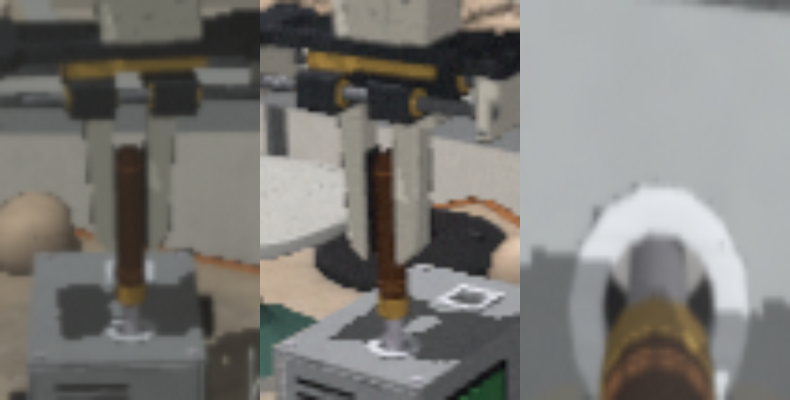

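drive_tool(rows=[[[0, 0.4, 0], [0, 0, 0], 1], [[0, 0.4, 0], [0, 0, 0], 1], [[0, 0.4, 0], [0, 0, 0], 1], [[0, 0.4, 0], [0, 0, 0], 1], [[0, 0.4, 0], [0, 0, 0], 1], [[0, 0.4, 0], [0, 0, 0], 1], [[0, 0.4, 0], [0, 0, 0], 1], [[0, 0.4, 0], [0, 0, 0], 1]])

```text
t: 13.92
tcp_pos: [0.569, 0.0789, 0.1515]
tool_rot: [-0.525, 0.473, -0.474, 0.526]
ft_force: [-2.6, -0.9, 8.1]
finger_gap: 0.0175
```

drive_tool(rows=[[[0, 0.4, 0], [0, 0, 0], 1], [[0, 0.4, 0], [0, 0, 0], 1], [[0, 0.4, 0], [0, 0, 0], 1], [[0, 0.4, 0], [0, 0, 0], 1], [[0, 0.4, 0], [0, 0, 0], 1], [[0, 0.4, 0], [0, 0, 0], 1], [[0, 0.4, 0], [0, 0, 0], 1], [[0, 0.4, 0], [0, 0, 0], 1]])

```text
t: 14.92
tcp_pos: [0.569, 0.0789, 0.1515]
tool_rot: [-0.525, 0.473, -0.474, 0.526]
ft_force: [-2.0, 0.6, 8.3]
finger_gap: 0.0173
```

drive_tool(rows=[[[0, 0.4, 0], [0, 0, 0], 1], [[0, 0.4, 0], [0, 0, 0], 1], [[0, 0.4, 0], [0, 0, 0], 1], [[0, 0.4, 0], [0, 0, 0], 1], [[0, 0.4, 0], [0, 0, 0], 1], [[0, 0.4, 0], [0, 0, 0], 1], [[0, 0.4, 0], [0, 0, 0], 1], [[0, 0.4, 0], [0, 0, 0], 1]])

```text
t: 15.92
tcp_pos: [0.5689, 0.079, 0.1515]
tool_rot: [-0.525, 0.473, -0.474, 0.526]
ft_force: [-2.2, -0.5, 8.7]
finger_gap: 0.0177
```

drive_tool(rows=[[[0, 0.4, 0], [0, 0, 0], 1], [[0, 0.4, 0], [0, 0, 0], 1], [[0, 0.4, 0], [0, 0, 0], 1], [[0, 0.4, 0], [0, 0, 0], 1], [[0, 0.4, 0], [0, 0, 0], 1], [[0, 0.4, 0], [0, 0, 0], 1], [[0, 0.4, 0], [0, 0, 0], 1], [[0, 0.4, 0], [0, 0, 0], 1]])

```text
t: 16.92
tcp_pos: [0.569, 0.0789, 0.1515]
tool_rot: [-0.525, 0.473, -0.474, 0.526]
ft_force: [-1.8, -0.9, 7.5]
finger_gap: 0.0176
```

```bash
python3 - <<'E'
from h import *
to([.5682,.0789,.155],6)
grab('scene','scene9')
E
```

```text
t 16.925 tcp [0.569  0.0789 0.1515] F [-1.76 -0.93  7.52] gap 0.0176
shift [-0.  -3.5 -0.8] turn [-0.08  0.01  0.03]
```

View pics/scene9.png

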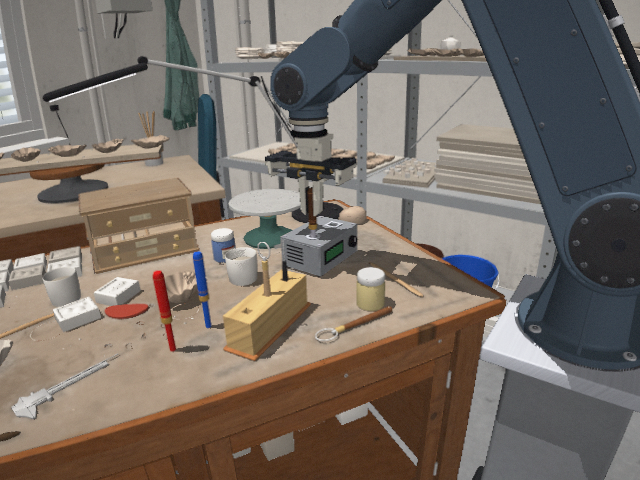

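The stylus stands in the round opening at (312,236). The other two tools are still in the stand at (265,265) and (284,265), and the cup, jars and clay haven't moved. The button has been held at its stop since about t = 12.8 s, over 4 s, so I'm handing in.

```bash
python3 -c "
from plant import manip
print(manip.sign_off()); print(manip.get_obs()['ft_force'])"
```

```text
the job is handed in; nothing more can be done
None
the job is handed in; nothing more can be done
```

I took the brass-collared, dark-handled stylus from the +y end socket and put its rod down through the round opening. It has held the reset button down since about t = 12.8 s. I handed in at about t = 17 s, still gripping the stylus and pressing.

**Last checks:**
- **Button at its stop:** after about 5 mm of travel from first contact the tool stopped moving down. The upward force rose from about 5 to 8 N and stayed at 7.5–8.7 N (about 1 N more allowing for sensor offset). I judged this from force and position, since the button's own reading isn't available.
- **Grip:** the finger opening held at 17.5 mm on the 18 mm handle. A side force of about 2 N appeared while holding, probably from a slight lean of the rod.
- **Rest of the scene:** the final picture shows the other two tools still in the stand and the things round the work not visibly moved. The rod went only into the round opening, so the test button was not pressed.

**Disagreement:** the wrist camera and the two fixed cameras differed by 1–5 mm on the stylus and hole positions. I used the offset between rod and hole measured within each view, and saw the rod centred in all three before lowering it.

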